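Square a tube rack into the reader's corner and hold it

ROBOT

A 7-joint arm with a two-finger parallel gripper is mounted at the origin on the work surface. World frame = base frame: x ahead of the robot, y to its left, z up, the work surface at z = 0. Lengths are in m, angles in rad, forces in N, time in s.
With the tool pointing down it reaches from about 0.425 to 0.975 m from the base axis. Payload 16.7 kg.
Tool frame: the origin (TCP) lies at the very end of the fingers, on their centre line; the grasp point (between the pads) lies 19 mm behind it (r.grasp_offset is the z of the grasp point in the tool frame, in m); z points along the fingers, y is the direction in which the jaws open and shut (so a half turn about z gives the same grasp; the last joint's range is limited). The gripper opens to 85 mm and grips with 20 to 120 N. Pads are 22 mm wide; open, the fingers measure 114 mm over their backs; the gripper's body (76 mm by 85 mm) begins 54 mm behind the grasp point. The pads swing forward as they close: fully open they stand 13 mm farther back than shut.
Start: joints at [1.183, 0.426, 0.074, 1.606, -0.034, 1.111, -0.067], TCP at [0.159, -0.656, 0.231] pointing down, gripper open.
Joint ranges: [-2.85, 2.85], [-0.5, 2.14], [-1.23, 1.37], [0.21, 2.46], [-1.02, 4.16], [0.16, 2.05], [-2.73, 2.73]. Speed limits (rad/s): [1.89, 1.89, 2.39, 2.39, 3.01, 3.01, 3.01].

INTERFACE

Orientations are given as a 3x3 rotation matrix whose columns are the frame's x, y, z axes.
In Python, from plant import r, camera, camera_info gives the robot as it stands.
- The arm moves only by the tool servo_tool, never from a script. Its argument "series" is a list of rows, each an object with "offset": the shift along the tool's x, y, z in m, a list of three; "turn": the turn, a rotation vector about the tool's x, y, z in rad, a list of three; "fingers": the gripper command: -1 is fully open, 1 is shut, values between are in proportion. A call has 1 to 5 rows; each row is the pose to reach, as a shift and turn from the pose commanded when the call began, along the tool's axes at that moment; what a row does not reach only later rows make up. A row lasts 1/10 s, in which the tool goes at most 50 mm and 8.59 degrees, less where a joint would pass 70% of its speed; a pose out of reach is approached as far as the arm can. A call with a gripper value outside its range is refused whole. The fingers move at their own pace and stop on an object; "squeeze" is the grip in N (left out, the last holds). Time passes only in rows, so rows that repeat a pose let the fingers close. It gives the time, the measured TCP pose, the force and the opening at its end, in the units of the state.
- r.sense(): the state, without advancing time (a new reading comes with each control period).
- camera(name): name is "scene" or "top" or "wrist"; returns the picture (480x640x3 uint8, blue, green, red); there is no depth.
- camera_info(name): a dict with "fx", "fy", "cx", "cy" (pixels), "R" (3x3) and "t" (3): a world point X has camera coordinates R X + t. Camera axes: x right, y down, z forward; pixel columns grow to the right and rows downward; lengths in m; the calibration is good to about 2 mm. The wrist camera is an equidistant fisheye: a pixel r from the principal point sees the ray r / f radians off the axis. A picture is of the moment at which its call begins: read the wrist's pose just before it. camera_info takes no time and is no camera call; for the wrist camera it gives the pose at the moment of the call.
- r.hand_in(): hands the job in, once; it reports no verdict.
The state is a dict: "time_s": time; "q": joint angles; "qvel": joint speeds; "effort": joint torques, N m; "ee_pos": TCP position; "eef_rot": TCP orientation; "contact_force": force on the tool from outside, world axes, zero at the start; "torque": the same for the moment, N m; "gripper_width": finger opening in m.
Only numpy, scipy, OpenCV 4.12 (cv2) and the standard library are available. Lean on these libraries where they do the work, as an engineer would, in place of code of your own. Each camera call takes 0.05 s, during which the arm holds its last target.

TASK

Lift the white tube rack by its grey rib off the counter and set it flat on the grey docking plate of the rack reader with its blue end towards the blue fence. Push it gently but firmly fully home into the corner, so that it bears against the dark far fence and the blue side fence at once, and finish while still holding it with the gripper and pressing it there. Do not ram the fences, tip the rack, or disturb the pump bottle, the small rack or the hand scanner.

Things in the scene. Friction and masses are not known exactly. Their poses are not given: they have to be found in the camera images.
- rack: white tube rack, 80 (own x) x 140 (own y) mm, 0.35 to 0.7 kg, loose. Origin: centre of underside; z up. Deck 42 mm high; in its middle a grey grip rib, 14 mm thick along x, 60 mm long along y, from 42 to 78 mm high. Yellow-capped tubes, fixed in the rack, 93 mm high over all, stand at both ends, leaving 60 mm free along y in the middle over the full width. The +y end is blue
- rack_grip (a point): point in the middle of the grey rib, 62 mm above the rack's underside; axes as the rack
- rack_corner (a point): lower corner of the rack at its +x side and blue +y end (40, 70, 0 mm in the rack's frame)
- dock: fixed docking plate of the rack reader, grey, 150 (own x) x 210 (own y) mm, 12 mm thick, smooth and slick (friction about 0.15, as the fences), lying on the counter, at any yaw within 0.3 rad of the room. Origin: centre of its underside; z up. Beyond the far fence (x from 73 mm) lies the black reader box, x 100 to 150 mm, y -50 to 50 mm, 63 mm high
- dock_corner (a point): inner corner where the two fences meet, on the plate's top face (55, 85, 12 mm in the dock's frame; axes as the dock). When fully home the rack's corner lies here and the rack's axes match the dock's; the rack's centre is then at 15, 15, 12 mm in the dock's frame
- fence_far: rigid dark steel fence along the dock's y axis; its inner face, looking to the dock's -x, is the plane x = 55 mm of the dock; its top is 28 mm above the plate (40 mm above the counter), 14 mm thick. Frame and origin as the dock's
- fence_side: rigid blue fence along the dock's x axis; its inner face, looking to the dock's -y, is the plane y = 85 mm of the dock; its top is 28 mm above the plate, 14 mm thick. Frame and origin as the dock's
- pump_bottle: white bottle with a red pump, 62 mm across, 164 mm high, loose; origin at the centre of its underside. Leave alone
- small_rack: small pale square rack, 70 x 70 mm, 81 mm high with its four tubes, loose; origin at the centre of its underside. Leave alone
- code_scanner: grey hand scanner on a black stand, foot 90 x 75 mm, about 155 mm high, loose; origin at the centre of its underside. Leave alone

How it is judged:
On the way:
1. the rack is lifted clear of the counter by the gripper (height (world z) of rack above 0.025 m and contact force between rack and the fingers above 1 N and angle between rack's own z axis and vertical below 0.3 rad), for 0.1 s.
At the end, for the whole second after the job is handed in: The rack lies flat on the plate (within 4 mm and 2 degrees), square to the fences within 2 degrees, its blue corner within 5 mm of the fences' corner, pressing each fence with more than 1.5 N, at rest and with the gripper still holding or pressing it (over 1 N) (contact force between rack and fence_far above 1.5 N and contact force between rack and fence_side above 1.5 N and contact force between rack and the fingers above 1 N and horizontal distance between rack_corner and dock_corner below 0.005 m and angle between the y axis of rack and the y axis of dock, either way round below 0.035 rad and angle between rack's own z axis and vertical below 0.035 rad and z of rack in the frame of dock between 0.009 and 0.016 m and linear speed of rack below 0.01 m/s); the arm keeps its last pose, push and grip.
It fails at once if a fence is rammed: over 60 N (contact force between rack and fence_far above 60 N or contact force between rack and fence_side above 60 N).
It fails at once if the rack is tipped by more than 30 degrees (angle between rack's own z axis and vertical above 0.52 rad).
It fails at once if a bystander is moved by more than 30 mm (distance of any of pump_bottle, small_rack, code_scanner from where it was at the start of the episode above 0.03 m).
It also fails if it takes over 42 s, if anything falls off the work surface, if the arm or the gripper's body presses on something with over 40 N, if the wrist force passes 120 N, or if a joint passes its speed limit or range.

## Working session

There is one attempt and no reset: what is moved stays moved. The work goes in short steps, Python scripts to look and compute and a tool call to move; the robot and the scene stay as the last step left them, time stands still between calls to the robot, and variables do not carry over. Pictures are saved under pics/ and viewed, and the job is handed in when it is done.

Besides the shell and the picture viewer there is one more tool, called after "Call:" in YAML: its name, and indented under it one key for each argument. servo_tool: Moves the arm, as the interface text tells. Its arguments: {"type":"object","properties":{"series":{"type":"array"},"squeeze":{"type":"number"}},"required":["series"]}

```bash
mkdir -p pics; ls
python3 - <<'E'
from plant import r,camera,camera_info
import cv2
for n in("scene","top","wrist"):
    i=camera_info(n);print(n,i)
    cv2.imwrite(f"pics/{n}0.png",camera(n))
s=r.sense();print({k:s[k] for k in("time_s","ee_pos","eef_rot","contact_force","gripper_width")},r.grasp_offset)
E
```

```text
pics
scene {'fx': 543.6756808152517, 'fy': 543.6756808152517, 'cx': 310.8043843676413, 'cy': 246.25411146923653, 'R': array([[-0.10605094,  0.99427382, -0.01314426],
       [ 0.79646032,  0.07702294, -0.5997653 ],
       [-0.59531853, -0.07407455, -0.800068  ]]), 't': array([ 0.07363264, -0.44692431,  1.85112054])}
top {'fx': 486.4663772492333, 'fy': 486.4663772492333, 'cx': 321.6135093277602, 'cy': 245.72111122160592, 'R': array([[ 0.01657879, -0.99980399,  0.01082246],
       [-0.98517224, -0.01818286, -0.170602  ],
       [ 0.17076534, -0.00783361, -0.98528059]]), 't': array([-0.00246085,  0.61621631,  1.14021697])}
wrist {'fx': 371.64829954431775, 'fy': 371.64829954431775, 'cx': 320.26674183119667, 'cy': 238.94300849718482, 'R': array([[ 0.23457629, -0.97209656, -0.0014977 ],
       [-0.93888553, -0.22696089,  0.25881021],
       [-0.25192843, -0.05930457, -0.96592703]]), 't': array([-0.67335871, -0.03317499,  0.378622  ])}
{'time_s': 0.15, 'ee_pos': array([ 0.15888693, -0.65570968,  0.23077893]), 'eef_rot': array([[ 9.71874591e-01,  2.35498824e-01, -2.86868861e-04],
       [ 2.35498992e-01, -9.71874133e-01,  9.45229039e-04],
       [-5.62000990e-05, -9.86201413e-04, -9.99999512e-01]]), 'contact_force': array([0.9373993 , 0.31657083, 0.71613552]), 'gripper_width': 0.08562166650063796} -0.0187
```

View pics/top0.png

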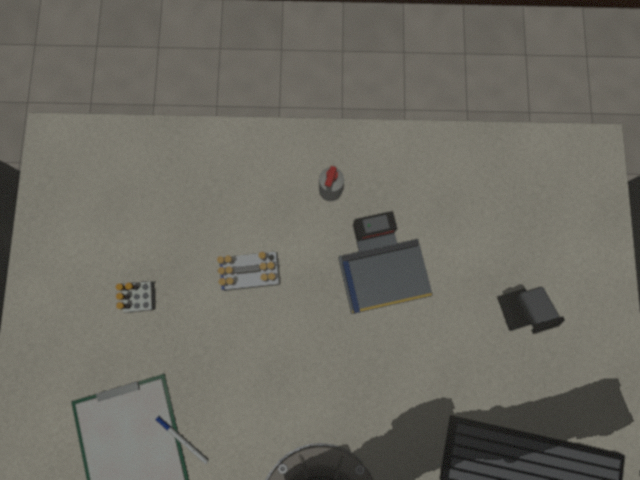

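View pics/scene0.png

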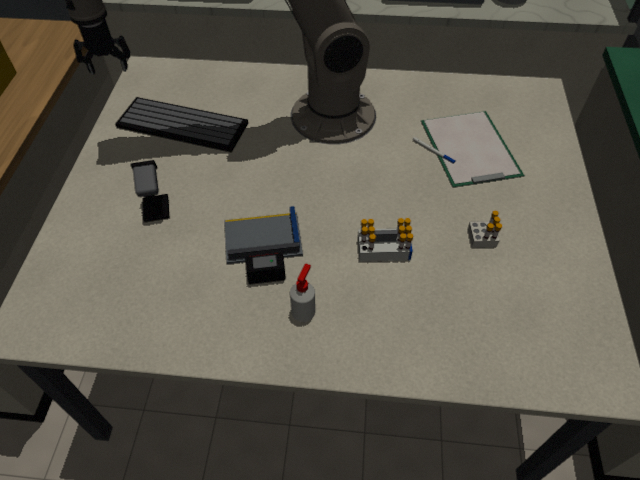

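Run:
```python
import cv2
import numpy as np
a=cv2.imread("pics/top0.png");b=cv2.imread("pics/scene0.png")
c1=cv2.resize(a[200:325,205:445],None,fx=3.33,fy=3.33,interpolation=cv2.INTER_CUBIC)
cv2.imwrite("pics/top0c.png",cv2.convertScaleAbs(c1,alpha=1.6))
c1=cv2.resize(b[195:325,215:425],None,fx=3.8,fy=3.8,interpolation=cv2.INTER_CUBIC)
cv2.imwrite("pics/scene0c.png",cv2.convertScaleAbs(c1,alpha=1.5))
```

```text
(no output)
```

View pics/top0c.png

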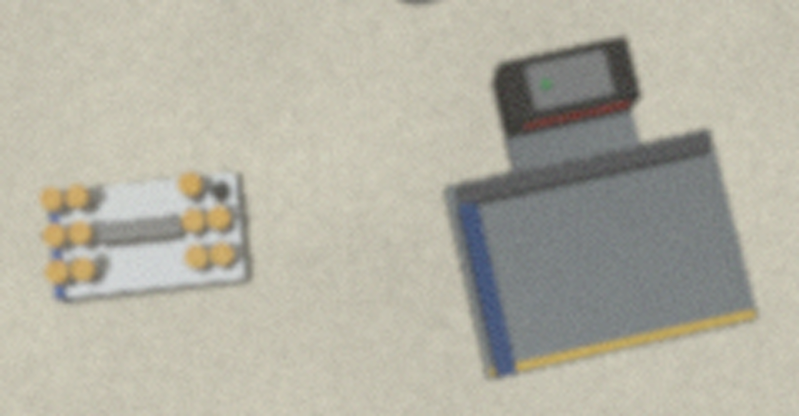

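View pics/scene0c.png

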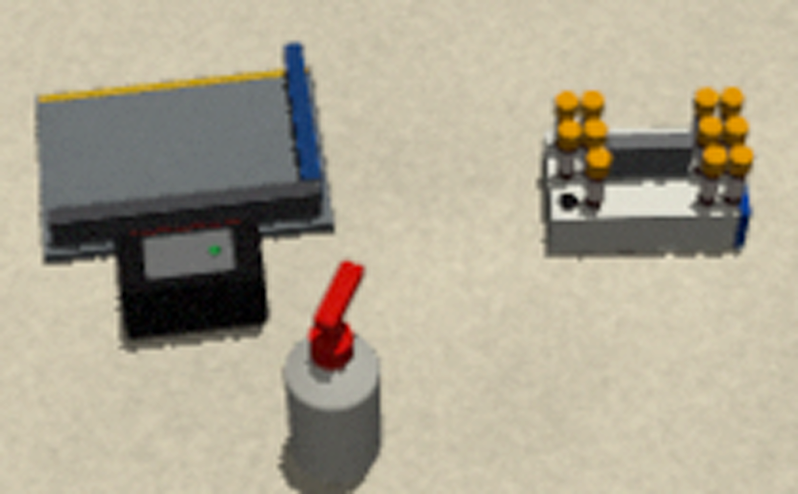

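```bash
cat > fit.py <<'E'
import numpy as np
from scipy.optimize import least_squares
def proj(i,X):
    c=i["R"]@X+i["t"]; return np.array([i["fx"]*c[0]/c[2]+i["cx"],i["fy"]*c[1]/c[2]+i["cy"]])
def fish(i,X):
    c=i["R"]@X+i["t"]; n=np.hypot(c[0],c[1]); th=np.arctan2(n,c[2])
    return np.array([i["fx"]*th*c[0]/n+i["cx"],i["fy"]*th*c[1]/n+i["cy"]])
def W(p,X):
    c,s=np.cos(p[2]),np.sin(p[2]); return np.array([p[0]+c*X[0]-s*X[1],p[1]+s*X[0]+c*X[1],X[2]+(p[3] if len(p)>3 else 0)])
def fit(obs,p0):
    # obs: (info, projfn, X_local(mm), uv)
    f=lambda p:np.concatenate([fn(i,W(p,np.array(X)/1000))-uv for i,fn,X,uv in obs])
    s=least_squares(f,p0,loss="soft_l1"); return s.x,f(s.x).reshape(-1,2)
E
python3 - <<'E'
from plant import r,camera_info
from fit import *
T=camera_info("top");S=camera_info("scene")
t=lambda X,u,v:(T,proj,X,np.array([205+u/3.33-.35,200+v/3.33-.35]))
s=lambda X,u,v:(S,proj,X,np.array([215+u/3.8-.37,195+v/3.8-.37]))
np.set_printoptions(precision=4,suppress=True)
d=[t((-75,-105,12),757,317),t((-75,105,12),488,377),t((75,105,12),445,187),
   s((-75,-105,12),38,97),s((75,-105,0),45,262),s((75,105,6),333,232)]
k=[t((40,-70,42),240,172),t((-40,-70,42),250,278),t((-40,70,42),58,300),
   s((40,-70,0),548,257),s((40,-70,42),545,220),s((40,70,42),738,217),s((40,70,0),737,252)]
for o,p in((d,[.65,-.1,.2]),(k,[.6,.2,0])):
    x,res=fit(o,p);print(x);print(res)
    for q in ([0,0,1],[1]): 
        pass
    for nm,oo in(("top",[a for a in o if a[0] is T]),("scene",[a for a in o if a[0] is S])): print(nm,fit(oo,x)[0])
E
```

```text
[ 0.5511 -0.1521  0.2291]
[[ 0.5631  0.7294]
 [-0.5254  0.5552]
 [-0.6926 -0.8548]
 [-0.6539 -0.0895]
 [-0.3806  1.3348]
 [ 0.252  -0.2895]]
top [ 0.5518 -0.1525  0.2359]
scene [ 0.5502 -0.1512  0.2164]
[0.5544 0.1831 0.1213]
[[ 0.1614 -0.2234]
 [ 0.0778  0.1316]
 [ 0.3605 -0.5241]
 [-1.3247 -0.5609]
 [ 0.3403  0.0889]
 [ 2.0472 -0.1683]
 [ 0.2456 -0.2668]]
top [0.5538 0.1836 0.127 ]
scene [0.5552 0.1821 0.1242]
```

```bash
cat > mv.py <<'E'
import sys,numpy as np
from plant import r
from scipy.spatial.transform import Rotation as Ro
def go(x,y,z,yaw_y=None,show=True):
    """world target TCP; yaw_y: world angle of tool y axis; tool vertical"""
    s=r.sense();R=s["eef_rot"];p=s["ee_pos"]
    off=R.T@(np.array([x,y,z])-p)
    if yaw_y is None: yaw_y=np.arctan2(R[1,1],R[0,1])
    yy=np.array([np.cos(yaw_y),np.sin(yaw_y),0]);zz=np.array([0,0,-1.]);Rt=np.column_stack([np.cross(yy,zz),yy,zz])
    tv=Ro.from_matrix(R.T@Rt).as_rotvec()
    print("t",round(s["time_s"],2),"pos",p.round(4),"yaw",np.arctan2(R[1,1],R[0,1]).round(4),"F",s["contact_force"].round(1),"w",round(s["gripper_width"],4))
    print("off",off.round(4),"turn",tv.round(4))
if __name__=="__main__": go(*map(float,sys.argv[1:]))
E
python3 mv.py .36 -.48 .28 -.8; python3 mv.py .52 -.2 .28 -.2
```

```text
t 0.15 pos [ 0.1589 -0.6557  0.2308] yaw -1.3331 F [0.9 0.3 0.7] w 0.0856
off [ 0.2368 -0.1235 -0.0491] turn [-1.000e-03 -2.000e-04 -5.331e-01]
t 0.15 pos [ 0.1589 -0.6557  0.2308] yaw -1.3331 F [0.9 0.3 0.7] w 0.0856
off [ 0.4583 -0.3579 -0.0489] turn [-9.0000e-04 -5.0000e-04 -1.1331e+00]
```

Call:
servo_tool:
  series:
    - {"offset": [0.03, -0.015, -0.03], "turn": [0, 0, -0.1], "fingers": -1}
    - {"offset": [0.075, -0.035, -0.05], "turn": [0, 0, -0.2], "fingers": -1}
    - {"offset": [0.12, -0.055, -0.05], "turn": [0, 0, -0.3], "fingers": -1}
    - {"offset": [0.165, -0.08, -0.05], "turn": [0, 0, -0.4], "fingers": -1}
    - {"offset": [0.205, -0.105, -0.05], "turn": [0, 0, -0.5], "fingers": -1}
  squeeze: 70

```text
time_s: 0.65
ee_pos: [0.3343, -0.5047, 0.2813]
eef_rot: [[0.737, 0.676, 0.0], [0.676, -0.737, -0.0], [-0.0, 0.0, -1.0]]
contact_force: [-0.2, -0.5, -0.6]
gripper_width: 0.0855
```

```bash
python3 mv.py .49 -.28 .28 -.3
```

```text
t 0.65 pos [ 0.3343 -0.5047  0.2813] yaw -0.8289 F [-0.2 -0.5 -0.6] w 0.0855
off [ 0.2667 -0.0604  0.0013] turn [ 1.000e-04  0.000e+00 -5.289e-01]
```

Call:
servo_tool:
  series:
    - {"offset": [0.047, -0.01, 0], "turn": [0, 0, -0.1], "fingers": -1}
    - {"offset": [0.094, -0.02, 0], "turn": [0, 0, -0.2], "fingers": -1}
    - {"offset": [0.141, -0.03, 0], "turn": [0, 0, -0.3], "fingers": -1}
    - {"offset": [0.188, -0.04, 0], "turn": [0, 0, -0.4], "fingers": -1}
    - {"offset": [0.235, -0.05, 0], "turn": [0, 0, -0.5], "fingers": -1}

```text
time_s: 1.15
ee_pos: [0.4739, -0.3095, 0.2814]
eef_rot: [[0.323, 0.946, 0.0], [0.946, -0.323, -0.0], [-0.0, 0.0, -1.0]]
contact_force: [0.2, 0.1, -0.1]
gripper_width: 0.0855
```

```bash
python3 mv.py .51 -.08 .28 .123;python3 - <<'E'
from plant import r,camera,camera_info
import cv2,pickle
pickle.dump(camera_info("wrist"),open("w1.pkl","wb"));cv2.imwrite("pics/w1.png",camera("wrist"))
E
```

```text
t 1.15 pos [ 0.4739 -0.3095  0.2814] yaw -0.3291 F [ 0.2  0.1 -0.1] w 0.0855
off [ 0.2288 -0.04    0.0014] turn [ 1.000e-04  2.000e-04 -4.521e-01]
```

View pics/w1.png

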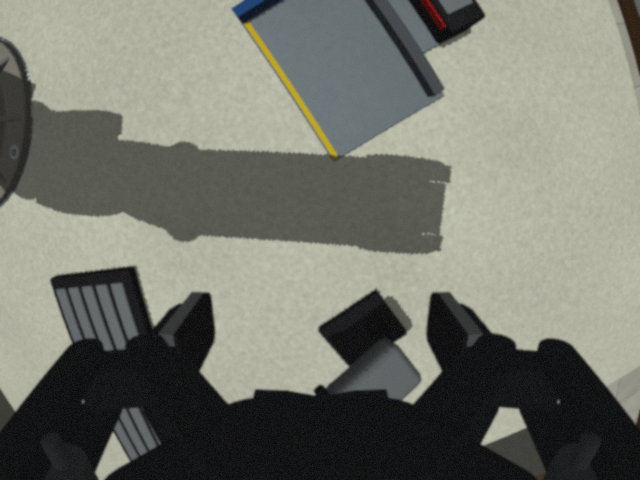

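Call:
servo_tool:
  series:
    - {"offset": [0.04, -0.007, 0], "turn": [0, 0, -0.15], "fingers": -1}
    - {"offset": [0.06, -0.01, 0], "turn": [0, 0, -0.3], "fingers": -1}
    - {"offset": [0.06, -0.01, 0], "turn": [0, 0, -0.45], "fingers": -1}

```text
time_s: 1.5
ee_pos: [0.4842, -0.2478, 0.2814]
eef_rot: [[-0.127, 0.992, 0.0], [0.992, 0.127, 0.001], [0.001, 0.0, -1.0]]
contact_force: [0.4, -1.1, 0.3]
gripper_width: 0.0853
```

```bash
python3 mv.py .55 .1 .24 .123;python3 - <<'E'
from plant import r,camera,camera_info
import cv2,pickle
pickle.dump(camera_info("wrist"),open("w2.pkl","wb"));cv2.imwrite("pics/w2.png",camera("wrist"))
E
```

```text
t 1.5 pos [ 0.4842 -0.2478  0.2814] yaw 0.1274 F [ 0.4 -1.1  0.3] w 0.0853
off [0.3366 0.1095 0.0417] turn [ 0.0002 -0.0006  0.0044]
```

View pics/w2.png

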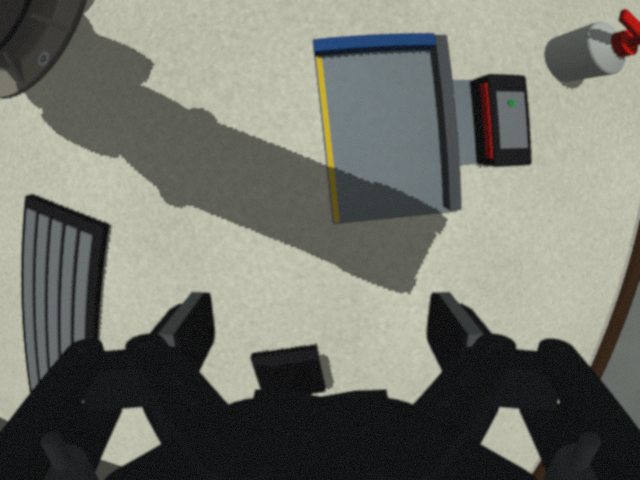

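Run:
```python
import cv2
b=cv2.imread("pics/w2.png")
cv2.imwrite("pics/w2c.png",cv2.convertScaleAbs(cv2.resize(b[20:240,300:480],None,fx=2.7,fy=2.7,interpolation=cv2.INTER_CUBIC),alpha=1.4))
```

```text
(no output)
```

View pics/w2c.png

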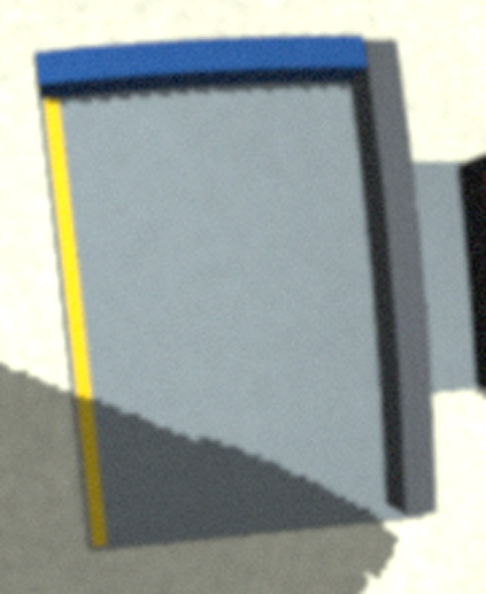

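Run:
```python
import pickle
from fit import *
np.set_printoptions(precision=4,suppress=True)
Wc=pickle.load(open("w2.pkl","rb"))
w=lambda X,u,v:(Wc,fish,X,np.array([300+u/2.7-.3,20+v/2.7-.3]))
o=[w((-75,-105,12),91,549),w((55,85,12),352,85),w((-75,99,40),37,53),w((69,-105,40),435,512),w((55,-105,40),408,515),w((55,-105,12),388,512),w((69,99,40),396,40)]
x,res=fit(o,[.551,-.152,.23]);print(x);print(res)
x,res=fit(o[:2],[.551,-.152,.23]);print(x);print(res)
x,res=fit(o,[.551,-.152,.23,0]);print(x);print(res)
```

```text
[ 0.55   -0.1512  0.2375]
[[-0.1511 -0.0429]
 [-0.833  -2.4653]
 [-0.8247 -2.3035]
 [ 2.045   5.8265]
 [ 0.432   5.9056]
 [-0.0823  2.2179]
 [ 0.5613 -3.7128]]
[ 0.5509 -0.1526  0.2293]
[[-0.3397  0.7564]
 [ 0.4371 -0.8378]]
[ 0.5524 -0.1505  0.2395 -0.0108]
[[ 1.8734 -2.3212]
 [-1.5221 -0.6078]
 [ 1.5938  0.1711]
 [ 0.8328  3.4539]
 [-0.5001  3.5107]
 [-0.7797  0.0812]
 [-0.6208 -1.3636]]
```

Run:
```python
import pickle
from fit import *
np.set_printoptions(precision=4,suppress=True)
Wc=pickle.load(open("w2.pkl","rb"))
uv=lambda u,v:np.array([300+u/2.7-.3,20+v/2.7-.3])
# X with nan -> free
n=None
o=[((-75,-105,12),91,549),((55,85,12),352,85),((-75,99,40),37,53),((69,'a',40),435,512),((55,'a',40),408,515),((55,'b',12),388,512),(('c',99,40),396,40),((-75,85,40),43,88)]
def f(p):
    q=dict(a=p[3]*1e3,b=p[4]*1e3,c=p[5]*1e3)
    return np.concatenate([fish(Wc,W(p[:3],np.array([q.get(a,a) for a in X],float)/1000))-uv(u,v) for X,u,v in o])
s=least_squares(f,[.551,-.152,.23,-.105,-.105,.069],loss="soft_l1");print(s.x);print(f(s.x).reshape(-1,2))
```

```text
[ 0.5509 -0.1541  0.2308 -0.0949 -0.0989  0.0669]
[[-0.3373  2.174 ]
 [ 0.2264  0.364 ]
 [ 0.3267 -0.1357]
 [ 1.5621  0.0148]
 [-0.1016 -0.0292]
 [-0.5166  0.015 ]
 [ 0.0123 -0.7176]
 [-0.4867 -0.5266]]
```

```bash
python3 mv.py .53 -.03 .26 .123
```

```text
t 1.55 pos [ 0.4837 -0.2496  0.2814] yaw 0.1363 F [-0.7  0.   0.7] w 0.0853
off [0.2113 0.0757 0.0214] turn [ 0.     -0.0001  0.0133]
```

Call:
servo_tool:
  series:
    - {"offset": [0.045, 0.016, 0.005], "turn": [0, 0, 0.01], "fingers": -1}
    - {"offset": [0.09, 0.032, 0.01], "turn": [0, 0, 0.01], "fingers": -1}
    - {"offset": [0.135, 0.05, 0.015], "turn": [0, 0, 0.01], "fingers": -1}
    - {"offset": [0.18, 0.065, 0.02], "turn": [0, 0, 0.01], "fingers": -1}
    - {"offset": [0.21, 0.076, 0.021], "turn": [0, 0, 0.01], "fingers": -1}

```text
time_s: 2.05
ee_pos: [0.5343, -0.0309, 0.2599]
eef_rot: [[-0.105, 0.994, -0.0], [0.994, 0.105, 0.001], [0.001, -0.0, -1.0]]
contact_force: [0.7, -0.2, 1.5]
gripper_width: 0.0854
```

Call:
servo_tool:
  series:
    - {"offset": [0, 0, 0], "turn": [0, 0, 0], "fingers": -1}
    - {"offset": [0, 0, 0], "turn": [0, 0, 0], "fingers": -1}

```text
time_s: 2.25
ee_pos: [0.5343, -0.0337, 0.2601]
eef_rot: [[-0.105, 0.994, -0.0], [0.994, 0.105, 0.0], [0.0, -0.0, -1.0]]
contact_force: [0.1, -0.9, -0.3]
gripper_width: 0.0853
```

```bash
python3 mv.py .554 .183 .2 .123;python3 - <<'E'
from plant import r,camera,camera_info
import cv2,pickle
pickle.dump(camera_info("wrist"),open("w3.pkl","wb"));a=camera("wrist");cv2.imwrite("pics/w3.png",a)
E
```

```text
t 2.25 pos [ 0.5343 -0.0337  0.2601] yaw 0.1053 F [ 0.1 -0.9 -0.3] w 0.0853
off [0.2134 0.0423 0.0601] turn [-0.0004 -0.0001 -0.0177]
```

View pics/w3.png

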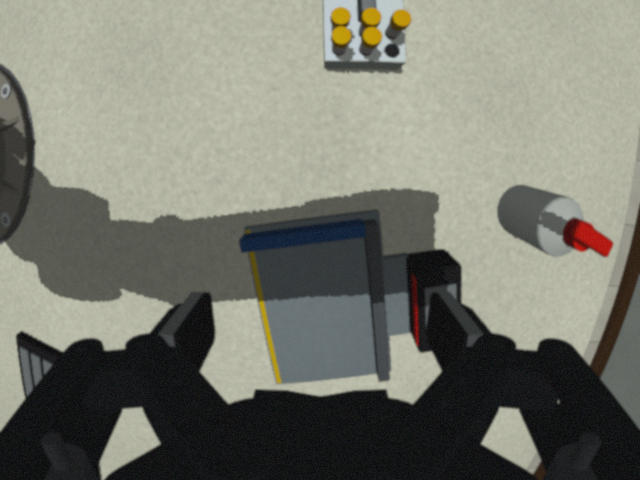

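Call:
servo_tool:
  series:
    - {"offset": [0.04, 0.008, 0], "turn": [0, 0, -0.018], "fingers": -1}
    - {"offset": [0.08, 0.016, 0], "turn": [0, 0, -0.018], "fingers": -1}
    - {"offset": [0.1, 0.02, 0], "turn": [0, 0, -0.018], "fingers": -1}
    - {"offset": [0.1, 0.02, 0], "turn": [0, 0, -0.018], "fingers": -1}
    - {"offset": [0.1, 0.02, 0], "turn": [0, 0, -0.018], "fingers": -1}

```text
time_s: 2.8
ee_pos: [0.5436, 0.0664, 0.2602]
eef_rot: [[-0.122, 0.992, -0.0], [0.992, 0.122, -0.0], [-0.0, -0.0, -1.0]]
contact_force: [0.1, -0.5, 0.2]
gripper_width: 0.0853
```

```bash
python3 mv.py .554 .183 .15 .123;python3 - <<'E'
from plant import r,camera,camera_info
import cv2,pickle
i=camera_info("wrist");pickle.dump(i,open("w4.pkl","wb"));b=camera("wrist");cv2.imwrite("pics/w4.png",b)
cv2.imwrite("pics/w4c.png",cv2.convertScaleAbs(cv2.resize(b[0:200,270:450],None,fx=3,fy=3,interpolation=cv2.INTER_CUBIC),alpha=1.3))
E
```

```text
t 2.8 pos [0.5436 0.0664 0.2602] yaw 0.1227 F [ 0.1 -0.5  0.2] w 0.0853
off [0.1145 0.0246 0.1101] turn [-0.0003  0.0004 -0.0003]
```

View pics/w4c.png

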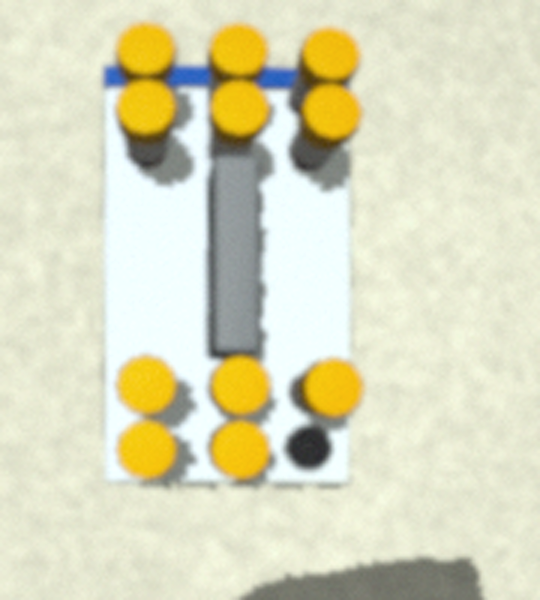

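```bash
python3 - <<'E'
import pickle
from fit import *
np.set_printoptions(precision=4,suppress=True)
Wc=pickle.load(open("w4.pkl","rb"))
w=lambda X,u,v:(Wc,fish,X,np.array([270+u/3-.3,v/3-.3]))
o=[w((-40,-70,42),106,480),w((40,-70,42),350,482),w((-40,70,42),105,68),w((-7,-30,78),215,354),w((7,-30,78),259,354)]
x,res=fit(o,[.554,.183,.123]);print(x);print(res)
E
python3 mv.py .554 .183 .15 .123
```

```text
[0.5536 0.1862 0.1234]
[[-0.4494  1.1032]
 [ 0.4151  1.0878]
 [-0.3275 -1.2437]
 [-0.4637 -0.4908]
 [ 1.0485 -0.25  ]]
t 2.85 pos [0.5436 0.0659 0.2602] yaw 0.122 F [-0.6  0.2 -0.1] w 0.0855
off [0.115  0.0246 0.1101] turn [-0.0003  0.0006 -0.001 ]
```

Call:
servo_tool:
  series:
    - {"offset": [0.045, 0.01, 0.01], "turn": [0, 0, 0], "fingers": -1}
    - {"offset": [0.09, 0.02, 0.03], "turn": [0, 0, 0], "fingers": -1}
    - {"offset": [0.117, 0.024, 0.06], "turn": [0, 0, 0], "fingers": -1}
    - {"offset": [0.117, 0.024, 0.1], "turn": [0, 0, 0], "fingers": -1}
    - {"offset": [0.117, 0.024, 0.12], "turn": [0, 0, 0], "fingers": -1}

```text
time_s: 3.35
ee_pos: [0.5519, 0.1854, 0.1372]
eef_rot: [[-0.123, 0.992, -0.003], [0.992, 0.123, -0.001], [-0.001, -0.003, -1.0]]
contact_force: [0.0, -1.7, 0.4]
gripper_width: 0.0854
```

Call:
servo_tool:
  series:
    - {"offset": [0, 0, 0], "turn": [0, 0, 0], "fingers": -1}
    - {"offset": [0, 0, 0], "turn": [0, 0, 0], "fingers": -1}

```text
time_s: 3.55
ee_pos: [0.5533, 0.1857, 0.1409]
eef_rot: [[-0.123, 0.992, -0.0], [0.992, 0.123, -0.0], [-0.0, -0.0, -1.0]]
contact_force: [0.2, 0.6, 0.0]
gripper_width: 0.0855
```

```bash
python3 mv.py .5537 .1845 .048 .1235;python3 - <<'E'
from plant import r,camera,camera_info
import cv2
cv2.imwrite("pics/w5.png",camera("wrist"))
E
```

```text
t 3.55 pos [0.5533 0.1857 0.1409] yaw 0.1228 F [0.2 0.6 0. ] w 0.0855
off [-0.0012  0.0002  0.0929] turn [-0.0001  0.0002 -0.0007]
```

View pics/w5.png

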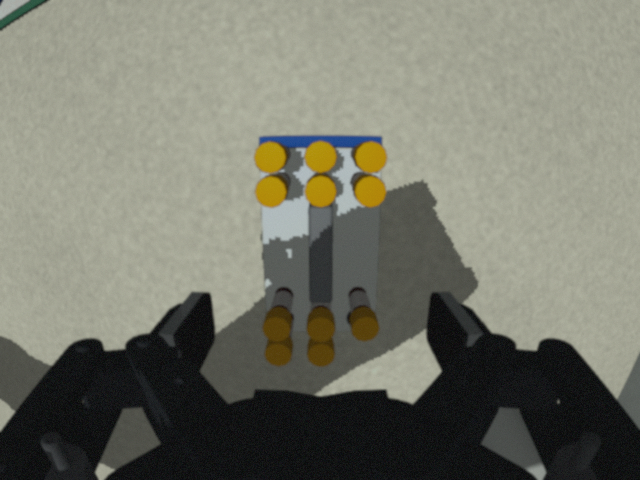

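Run:
```python
from plant import camera_info
from fit import *
np.set_printoptions(precision=4,suppress=True)
Wc=camera_info("wrist")
w=lambda X,u,v:(Wc,fish,X,np.array([u,v]))
o=[w((-40,70,42),260,137),w((40,70,42),382,137),w((-7,-30,78),309,302),w((7,-30,78),331,301)]
x,res=fit(o,[.554,.183,.123]);print(x);print(res)
```

```text
[0.5536 0.1868 0.1161]
[[-0.6763 -1.5888]
 [ 0.5201 -0.8065]
 [-0.4392  0.8402]
 [ 0.5617  1.9573]]
```

Call:
servo_tool:
  series:
    - {"offset": [0, 0, 0.03], "turn": [0, 0, 0], "fingers": -1}
    - {"offset": [0, 0, 0.055], "turn": [0, 0, 0], "fingers": -1}
    - {"offset": [0, 0, 0.075], "turn": [0, 0, 0], "fingers": -1}
    - {"offset": [0, 0, 0.09], "turn": [0, 0, 0], "fingers": -1}
    - {"offset": [0, 0, 0.092], "turn": [0, 0, 0], "fingers": -1}

```text
time_s: 4.1
ee_pos: [0.5529, 0.1864, 0.048]
eef_rot: [[-0.124, 0.992, -0.0], [0.992, 0.124, -0.0], [-0.0, -0.0, -1.0]]
contact_force: [0.0, -0.2, -0.3]
gripper_width: 0.0855
```

Call:
servo_tool:
  series:
    - {"offset": [0, 0, 0], "turn": [0, 0, 0], "fingers": 0.3}
    - {"offset": [0, 0, 0], "turn": [0, 0, 0], "fingers": 0.5}
    - {"offset": [0, 0, 0], "turn": [0, 0, 0], "fingers": 1}
    - {"offset": [0, 0, 0], "turn": [0, 0, 0], "fingers": 1}
    - {"offset": [0, 0, 0], "turn": [0, 0, 0], "fingers": 1}
  squeeze: 60

```text
time_s: 4.6
ee_pos: [0.5531, 0.187, 0.0489]
eef_rot: [[-0.124, 0.992, 0.001], [0.992, 0.124, 0.0], [0.0, 0.001, -1.0]]
contact_force: [2.0, -1.4, 8.0]
gripper_width: 0.0131
```

Call:
servo_tool:
  series:
    - {"offset": [0, 0, 0], "turn": [0, 0, 0], "fingers": 1}
    - {"offset": [0, 0, 0], "turn": [0, 0, 0], "fingers": 1}

```text
time_s: 4.8
ee_pos: [0.5531, 0.187, 0.0488]
eef_rot: [[-0.125, 0.992, 0.001], [0.992, 0.125, 0.0], [0.0, 0.001, -1.0]]
contact_force: [-0.1, -0.3, 6.9]
gripper_width: 0.0133
```

Call:
servo_tool:
  series:
    - {"offset": [0, 0, -0.01], "turn": [0, 0, 0], "fingers": 1}
    - {"offset": [0, 0, -0.03], "turn": [0, 0, 0], "fingers": 1}
    - {"offset": [0, 0, -0.06], "turn": [0, 0, 0], "fingers": 1}
    - {"offset": [0, 0, -0.08], "turn": [0, 0, 0], "fingers": 1}
    - {"offset": [0, 0, -0.08], "turn": [0, 0, 0], "fingers": 1}

```text
time_s: 5.3
ee_pos: [0.5539, 0.1874, 0.1311]
eef_rot: [[-0.125, 0.992, 0.004], [0.992, 0.125, 0.001], [0.001, 0.004, -1.0]]
contact_force: [-0.4, -0.3, -5.5]
gripper_width: 0.0129
```

Call:
servo_tool:
  series:
    - {"offset": [0, 0, 0], "turn": [0, 0, 0], "fingers": 1}
    - {"offset": [0, 0, 0], "turn": [0, 0, 0], "fingers": 1}

```text
time_s: 5.5
ee_pos: [0.552, 0.1864, 0.1271]
eef_rot: [[-0.125, 0.992, -0.002], [0.992, 0.125, -0.001], [-0.0, -0.002, -1.0]]
contact_force: [0.1, -0.3, -4.9]
gripper_width: 0.0134
```

Run:
```python
from plant import r,camera,camera_info
import cv2,pickle
pickle.dump(camera_info("wrist"),open("w6.pkl","wb"));pickle.dump(r.sense(),open("s6.pkl","wb"))
b=camera("wrist")
cv2.imwrite("pics/w6c.png",cv2.convertScaleAbs(cv2.resize(b[100:400,190:450],None,fx=2,fy=2,interpolation=cv2.INTER_CUBIC),alpha=1.3))
b=camera("scene")
cv2.imwrite("pics/s6c.png",cv2.convertScaleAbs(cv2.resize(b[130:300,300:480],None,fx=3,fy=3,interpolation=cv2.INTER_CUBIC),alpha=1.3))
```

```text
(no output)
```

View pics/w6c.png

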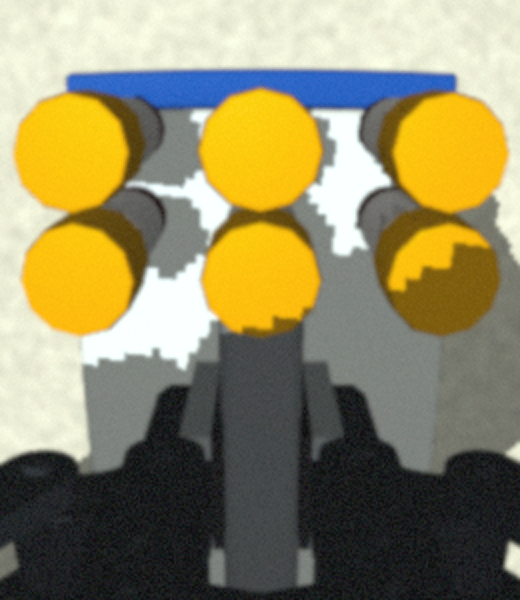

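View pics/s6c.png

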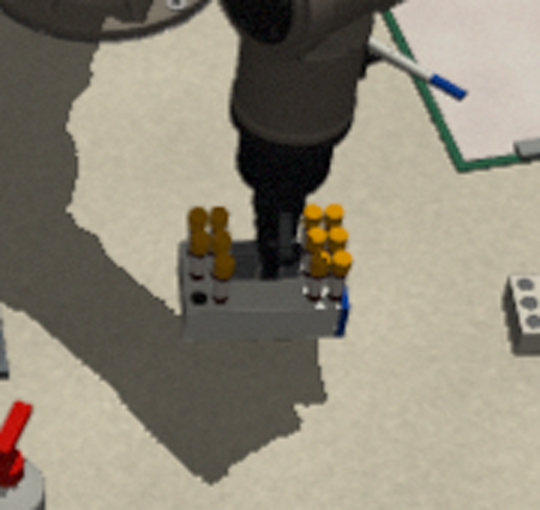

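Run:
```python
import pickle
from fit import *
np.set_printoptions(precision=4,suppress=True)
Wc=pickle.load(open("w6.pkl","rb"));s=pickle.load(open("s6.pkl","rb"));p=s["ee_pos"];print(p)
uv=lambda u,v:np.array([190+u/2,100+v/2])
o=[(Wc,fish,(-40,70,42),uv(68,74)),(Wc,fish,(40,70,42),uv(456,75)),(Wc,fish,(-7,-30,78),uv(224,586)),(Wc,fish,(7,-30,78),uv(298,590))]
x,res=fit(o,[.552,.186,.123,.078]);print(x);print(res)
x,res=fit(o[:2],[.552,.186,.123,.078]);print(x)
```

```text
[0.552  0.1864 0.1271]
[0.5521 0.1855 0.1213 0.0721]
[[ 2.5365 -0.4142]
 [-2.087  -0.3446]
 [ 1.0471  1.8076]
 [-1.1874 -0.0829]]
[0.5521 0.1853 0.1217 0.076 ]
```

```bash
python3 mv.py .5525 -.1506 .145 .23
```

```text
t 5.6 pos [0.5521 0.1866 0.1272] yaw 0.125 F [-0.3  0.8 -4.6] w 0.013
off [-0.3346 -0.0417 -0.0177] turn [-1.90e-03  1.00e-04 -1.05e-01]
```

Call:
servo_tool:
  series:
    - {"offset": [-0.02, -0.003, -0.018], "turn": [0, 0, -0.01], "fingers": 1}
    - {"offset": [-0.055, -0.007, -0.018], "turn": [0, 0, -0.02], "fingers": 1}
    - {"offset": [-0.095, -0.012, -0.018], "turn": [0, 0, -0.04], "fingers": 1}
    - {"offset": [-0.135, -0.017, -0.018], "turn": [0, 0, -0.06], "fingers": 1}
    - {"offset": [-0.175, -0.022, -0.018], "turn": [0, 0, -0.08], "fingers": 1}

```text
time_s: 6.1
ee_pos: [0.5522, 0.009, 0.1456]
eef_rot: [[-0.205, 0.979, -0.001], [0.979, 0.205, 0.0], [0.0, -0.001, -1.0]]
contact_force: [-0.1, 0.0, -4.5]
gripper_width: 0.0128
```

Call:
servo_tool:
  series:
    - {"offset": [-0.04, -0.005, 0], "turn": [0, 0, -0.01], "fingers": 1}
    - {"offset": [-0.08, -0.01, 0], "turn": [0, 0, -0.025], "fingers": 1}
    - {"offset": [-0.115, -0.014, 0], "turn": [0, 0, -0.025], "fingers": 1}
    - {"offset": [-0.14, -0.017, 0], "turn": [0, 0, -0.025], "fingers": 1}
    - {"offset": [-0.15, -0.018, 0], "turn": [0, 0, -0.025], "fingers": 1}

```text
time_s: 6.6
ee_pos: [0.565, -0.1432, 0.1453]
eef_rot: [[-0.225, 0.974, -0.002], [0.974, 0.225, -0.0], [0.0, -0.002, -1.0]]
contact_force: [-0.2, 0.1, -5.8]
gripper_width: 0.0131
```

Call:
servo_tool:
  series:
    - {"offset": [0, 0, 0], "turn": [0, 0, 0], "fingers": 1}
    - {"offset": [0, 0, 0], "turn": [0, 0, 0], "fingers": 1}

```text
time_s: 6.8
ee_pos: [0.5655, -0.1388, 0.1459]
eef_rot: [[-0.229, 0.973, -0.001], [0.973, 0.229, 0.001], [0.001, -0.0, -1.0]]
contact_force: [-0.4, 0.2, -4.7]
gripper_width: 0.013
```

```bash
python3 mv.py .5525 -.1506 .08 .23
```

```text
t 6.8 pos [ 0.5655 -0.1388  0.1459] yaw 0.2309 F [-0.4  0.2 -4.7] w 0.013
off [-0.0086 -0.0153  0.0659] turn [-0.0004 -0.0011  0.0009]
```

Call:
servo_tool:
  series:
    - {"offset": [-0.011, -0.017, 0], "turn": [0, 0, 0], "fingers": 1}
    - {"offset": [-0.011, -0.017, 0.01], "turn": [0, 0, 0], "fingers": 1}
    - {"offset": [-0.011, -0.017, 0.03], "turn": [0, 0, 0], "fingers": 1}
    - {"offset": [-0.011, -0.017, 0.05], "turn": [0, 0, 0], "fingers": 1}
    - {"offset": [-0.011, -0.017, 0.05], "turn": [0, 0, 0], "fingers": 1}

```text
time_s: 7.3
ee_pos: [0.5502, -0.1528, 0.094]
eef_rot: [[-0.23, 0.973, -0.004], [0.973, 0.23, 0.002], [0.002, -0.003, -1.0]]
contact_force: [-0.8, -0.0, -5.1]
gripper_width: 0.0129
```

```bash
python3 mv.py .5525 -.1506 .08 .23
python3 - <<'E'
from plant import r,camera,camera_info
import cv2
b=camera("wrist")
cv2.imwrite("pics/w7.png",cv2.convertScaleAbs(b,alpha=1.3))
b=camera("scene")
cv2.imwrite("pics/s7c.png",cv2.convertScaleAbs(cv2.resize(b[150:310,190:350],None,fx=3.5,fy=3.5,interpolation=cv2.INTER_CUBIC),alpha=1.5))
E
```

```text
t 7.3 pos [ 0.5502 -0.1528  0.094 ] yaw 0.2319 F [-0.8 -0.  -5.1] w 0.0129
off [0.0016 0.0028 0.014 ] turn [-0.0033 -0.0024  0.0019]
```

View pics/w7.png

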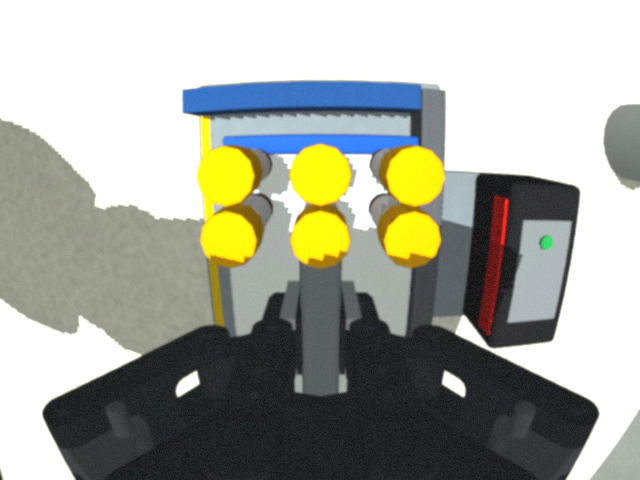

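View pics/s7c.png

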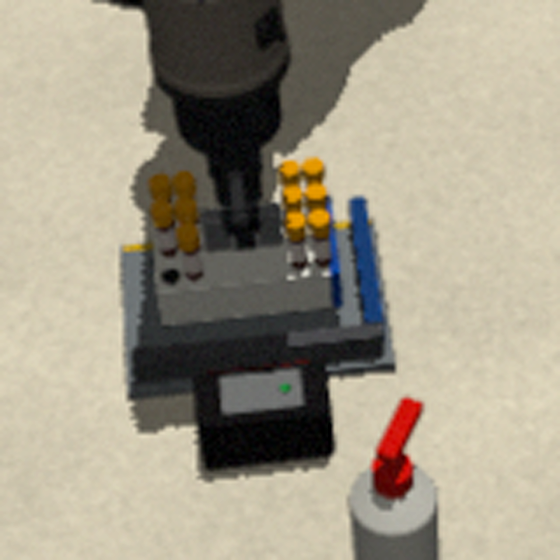

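Call:
servo_tool:
  series:
    - {"offset": [0, 0, 0.01], "turn": [0, 0, 0], "fingers": 1}
    - {"offset": [0, 0, 0.019], "turn": [0, 0, 0], "fingers": 1}
    - {"offset": [0, 0, 0.025], "turn": [0, 0, 0], "fingers": 1}
    - {"offset": [0, 0, 0.029], "turn": [0, 0, 0], "fingers": 1}
    - {"offset": [0, 0, 0.029], "turn": [0, 0, 0], "fingers": 1}

```text
time_s: 7.9
ee_pos: [0.5513, -0.1545, 0.0667]
eef_rot: [[-0.228, 0.974, -0.001], [0.974, 0.228, 0.0], [0.001, -0.001, -1.0]]
contact_force: [0.4, 0.5, -6.7]
gripper_width: 0.0131
```

Call:
servo_tool:
  series:
    - {"offset": [0, 0, 0.001], "turn": [0, 0, 0], "fingers": 1}
    - {"offset": [0, 0, 0.002], "turn": [0, 0, 0], "fingers": 1}
    - {"offset": [0, 0, 0.002], "turn": [0, 0, 0], "fingers": 1}

```text
time_s: 8.2
ee_pos: [0.5517, -0.1546, 0.0654]
eef_rot: [[-0.228, 0.974, 0.0], [0.974, 0.228, -0.0], [-0.0, 0.0, -1.0]]
contact_force: [-0.4, -0.5, -5.1]
gripper_width: 0.0128
```

Call:
servo_tool:
  series:
    - {"offset": [0, 0, 0.001], "turn": [0, 0, 0], "fingers": 1}
    - {"offset": [0, 0, 0.002], "turn": [0, 0, 0], "fingers": 1}
    - {"offset": [0, 0, 0.003], "turn": [0, 0, 0], "fingers": 1}
    - {"offset": [0, 0, 0.003], "turn": [0, 0, 0], "fingers": 1}

```text
time_s: 8.6
ee_pos: [0.5515, -0.1546, 0.0622]
eef_rot: [[-0.228, 0.974, -0.0], [0.974, 0.228, 0.0], [0.0, -0.0, -1.0]]
contact_force: [-0.0, 0.9, -4.0]
gripper_width: 0.0132
```

Call:
servo_tool:
  series:
    - {"offset": [0, 0, 0.001], "turn": [0, 0, 0], "fingers": 1}
    - {"offset": [0, 0, 0.001], "turn": [0, 0, 0], "fingers": 1}

```text
time_s: 8.8
ee_pos: [0.5515, -0.1546, 0.0612]
eef_rot: [[-0.228, 0.974, -0.0], [0.974, 0.228, 0.0], [0.0, -0.0, -1.0]]
contact_force: [-0.2, -0.3, -5.5]
gripper_width: 0.0131
```

Call:
servo_tool:
  series:
    - {"offset": [0, 0, 0.001], "turn": [0, 0, 0], "fingers": 1}
    - {"offset": [0, 0, 0.001], "turn": [0, 0, 0], "fingers": 1}

```text
time_s: 9.0
ee_pos: [0.5519, -0.1546, 0.0608]
eef_rot: [[-0.228, 0.974, 0.001], [0.974, 0.228, -0.0], [-0.0, 0.0, -1.0]]
contact_force: [-1.6, 0.4, 3.3]
gripper_width: 0.013
```

Call:
servo_tool:
  series:
    - {"offset": [0, 0, 0.001], "turn": [0, 0, 0], "fingers": 1}
    - {"offset": [0, 0, 0.001], "turn": [0, 0, 0], "fingers": 1}

```text
time_s: 9.2
ee_pos: [0.5523, -0.1547, 0.0608]
eef_rot: [[-0.228, 0.974, 0.001], [0.974, 0.228, -0.001], [-0.001, 0.001, -1.0]]
contact_force: [-7.4, 1.3, 20.5]
gripper_width: 0.013
```

Call:
servo_tool:
  series:
    - {"offset": [0, 0, -0.0008], "turn": [0, 0, 0], "fingers": 1}
    - {"offset": [0.003, 0, -0.0008], "turn": [0, 0, 0], "fingers": 1}
    - {"offset": [0.006, 0, -0.0008], "turn": [0, 0, 0], "fingers": 1}
    - {"offset": [0.008, 0, -0.0008], "turn": [0, 0, 0], "fingers": 1}
    - {"offset": [0.008, 0, -0.0008], "turn": [0, 0, 0], "fingers": 1}

```text
time_s: 9.7
ee_pos: [0.5505, -0.1467, 0.0608]
eef_rot: [[-0.228, 0.974, 0.002], [0.974, 0.228, -0.0], [-0.001, 0.001, -1.0]]
contact_force: [-0.7, -0.2, 8.9]
gripper_width: 0.0127
```

```bash
python3 mv.py .5622 -.1350 .0608 .23
python3 - <<'E'
from plant import r,camera,camera_info
import cv2,pickle
pickle.dump(camera_info("wrist"),open("w8.pkl","wb"))
b=camera("wrist")
cv2.imwrite("pics/w8.png",cv2.resize(cv2.convertScaleAbs(b[60:280,170:450],alpha=1.3),None,fx=2.7,fy=2.7,interpolation=cv2.INTER_CUBIC))
E
```

```text
t 9.7 pos [ 0.5505 -0.1467  0.0608] yaw 0.2301 F [-0.7 -0.2  8.9] w 0.0127
off [0.0088 0.014  0.    ] turn [0.0014 0.0008 0.0001]
```

View pics/w8.png

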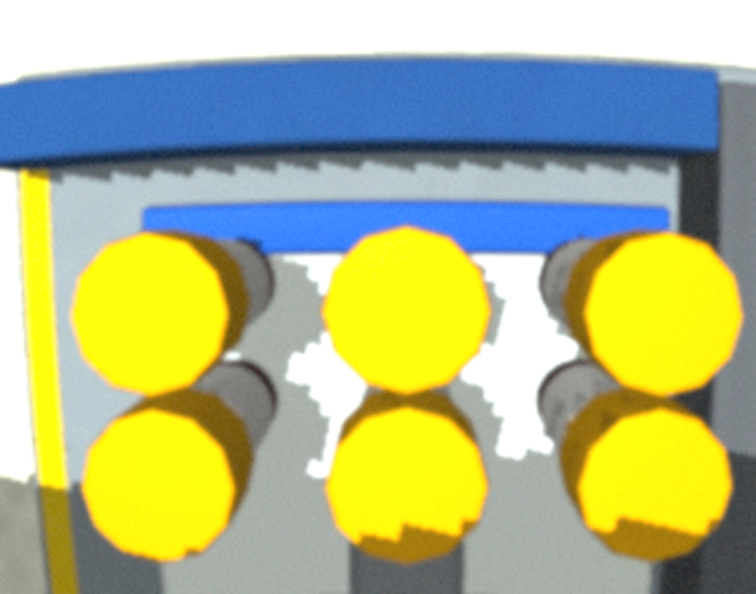

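Call:
servo_tool:
  series:
    - {"offset": [0.002, 0.003, 0], "turn": [0, 0, 0], "fingers": 1}
    - {"offset": [0.004, 0.006, 0], "turn": [0, 0, 0], "fingers": 1}
    - {"offset": [0.005, 0.009, 0], "turn": [0, 0, 0], "fingers": 1}
    - {"offset": [0.005, 0.01, 0], "turn": [0, 0, 0], "fingers": 1}
    - {"offset": [0.005, 0.01, 0], "turn": [0, 0, 0], "fingers": 1}

```text
time_s: 10.25
ee_pos: [0.5589, -0.1396, 0.0608]
eef_rot: [[-0.228, 0.974, 0.001], [0.974, 0.228, -0.0], [-0.001, 0.001, -1.0]]
contact_force: [-2.1, -0.4, 10.3]
gripper_width: 0.0132
```

Call:
servo_tool:
  series:
    - {"offset": [0, 0.001, 0], "turn": [0, 0, 0], "fingers": 1}
    - {"offset": [0, 0.001, 0], "turn": [0, 0, 0], "fingers": 1}

```text
time_s: 10.45
ee_pos: [0.5597, -0.1395, 0.0608]
eef_rot: [[-0.228, 0.974, 0.001], [0.974, 0.228, -0.0], [-0.001, 0.001, -1.0]]
contact_force: [-3.7, -1.3, 11.8]
gripper_width: 0.0128
```

Call:
servo_tool:
  series:
    - {"offset": [0, 0.001, 0], "turn": [0, 0, 0], "fingers": 1}
    - {"offset": [0, 0.001, 0], "turn": [0, 0, 0], "fingers": 1}

```text
time_s: 10.65
ee_pos: [0.5607, -0.1393, 0.0608]
eef_rot: [[-0.228, 0.974, 0.001], [0.974, 0.228, -0.001], [-0.001, 0.001, -1.0]]
contact_force: [-3.5, -0.9, 11.5]
gripper_width: 0.0132
```

Call:
servo_tool:
  series:
    - {"offset": [0, 0.001, 0], "turn": [0, 0, 0], "fingers": 1}
    - {"offset": [0, 0.001, 0], "turn": [0, 0, 0], "fingers": 1}

```text
time_s: 10.85
ee_pos: [0.5614, -0.1393, 0.0608]
eef_rot: [[-0.228, 0.974, 0.0], [0.974, 0.228, -0.001], [-0.001, -0.0, -1.0]]
contact_force: [-5.0, -1.8, 13.1]
gripper_width: 0.0132
```

Call:
servo_tool:
  series:
    - {"offset": [0, 0.001, 0], "turn": [0, 0, 0], "fingers": 1}
    - {"offset": [0, 0.001, 0], "turn": [0, 0, 0], "fingers": 1}

```text
time_s: 11.05
ee_pos: [0.5616, -0.1393, 0.0608]
eef_rot: [[-0.228, 0.974, -0.001], [0.974, 0.228, -0.001], [-0.001, -0.002, -1.0]]
contact_force: [-11.2, -2.7, 18.5]
gripper_width: 0.0127
```

Call:
servo_tool:
  series:
    - {"offset": [0, 0.001, 0], "turn": [0, 0, 0], "fingers": 1}
    - {"offset": [0, 0.001, 0], "turn": [0, 0, 0], "fingers": 1}

```text
time_s: 11.25
ee_pos: [0.5615, -0.1393, 0.0608]
eef_rot: [[-0.228, 0.974, -0.003], [0.974, 0.228, -0.002], [-0.001, -0.003, -1.0]]
contact_force: [-18.8, -3.5, 26.0]
gripper_width: 0.0134
```

Call:
servo_tool:
  series:
    - {"offset": [0.001, -0.001, -0.001], "turn": [0, 0, 0], "fingers": 1}
    - {"offset": [0.002, -0.001, -0.001], "turn": [0, 0, 0], "fingers": 1}
    - {"offset": [0.002, -0.001, -0.001], "turn": [0, 0, 0], "fingers": 1}

```text
time_s: 11.55
ee_pos: [0.561, -0.137, 0.0609]
eef_rot: [[-0.228, 0.974, -0.002], [0.974, 0.228, -0.0], [-0.0, -0.002, -1.0]]
contact_force: [-6.3, -2.1, 2.9]
gripper_width: 0.0133
```

Call:
servo_tool:
  series:
    - {"offset": [0.001, 0, 0], "turn": [0, 0, 0], "fingers": 1}
    - {"offset": [0.001, 0, 0], "turn": [0, 0, 0], "fingers": 1}

```text
time_s: 11.75
ee_pos: [0.5608, -0.1363, 0.0608]
eef_rot: [[-0.228, 0.974, -0.002], [0.974, 0.228, -0.001], [-0.0, -0.002, -1.0]]
contact_force: [-5.9, -4.0, 2.7]
gripper_width: 0.013
```

Call:
servo_tool:
  series:
    - {"offset": [0.001, 0, 0], "turn": [0, 0, 0], "fingers": 1}
    - {"offset": [0.001, 0, 0], "turn": [0, 0, 0], "fingers": 1}

```text
time_s: 11.95
ee_pos: [0.5606, -0.1354, 0.0609]
eef_rot: [[-0.228, 0.974, -0.002], [0.974, 0.228, -0.001], [-0.0, -0.002, -1.0]]
contact_force: [-6.1, -4.7, 2.4]
gripper_width: 0.0131
```

Call:
servo_tool:
  series:
    - {"offset": [0.001, 0, 0], "turn": [0, 0, 0], "fingers": 1}
    - {"offset": [0.001, 0, 0], "turn": [0, 0, 0], "fingers": 1}

```text
time_s: 12.15
ee_pos: [0.5603, -0.1345, 0.0609]
eef_rot: [[-0.228, 0.974, -0.002], [0.974, 0.228, -0.001], [-0.0, -0.002, -1.0]]
contact_force: [-5.8, -4.4, 2.9]
gripper_width: 0.013
```

Call:
servo_tool:
  series:
    - {"offset": [0.001, 0, 0], "turn": [0, 0, 0], "fingers": 1}
    - {"offset": [0.001, 0, 0], "turn": [0, 0, 0], "fingers": 1}

```text
time_s: 12.35
ee_pos: [0.5604, -0.1342, 0.061]
eef_rot: [[-0.227, 0.974, -0.001], [0.974, 0.227, -0.002], [-0.001, -0.001, -1.0]]
contact_force: [-3.8, -8.1, -0.1]
gripper_width: 0.0134
```

Call:
servo_tool:
  series:
    - {"offset": [0.0005, 0.0005, 0.0003], "turn": [0, 0, 0], "fingers": 1}
    - {"offset": [0.001, 0.001, 0.0005], "turn": [0, 0, 0], "fingers": 1}
    - {"offset": [0.001, 0.001, 0.0005], "turn": [0, 0, 0], "fingers": 1}
    - {"offset": [0.001, 0.001, 0.0005], "turn": [0, 0, 0], "fingers": 1}
    - {"offset": [0.001, 0.001, 0.0005], "turn": [0, 0, 0], "fingers": 1}

```text
time_s: 12.85
ee_pos: [0.5604, -0.1343, 0.0609]
eef_rot: [[-0.226, 0.974, -0.002], [0.974, 0.226, -0.003], [-0.002, -0.003, -1.0]]
contact_force: [-11.8, -13.2, 13.9]
gripper_width: 0.0128
```

Run:
```python
from plant import r,camera,camera_info
import cv2,pickle,numpy as np
s=r.sense();F=s["contact_force"];a=.23
print(s["ee_pos"],F,"dock F",F[0]*np.cos(a)+F[1]*np.sin(a),-F[0]*np.sin(a)+F[1]*np.cos(a),s["torque"])
pickle.dump(camera_info("wrist"),open("w9.pkl","wb"))
b=camera("wrist")
cv2.imwrite("pics/w9.png",cv2.resize(cv2.convertScaleAbs(b[60:280,170:450],alpha=1.3),None,fx=2.7,fy=2.7,interpolation=cv2.INTER_CUBIC))
b=camera("scene")
cv2.imwrite("pics/s9c.png",cv2.convertScaleAbs(cv2.resize(b[150:310,190:350],None,fx=3.5,fy=3.5,interpolation=cv2.INTER_CUBIC),alpha=1.5))
```

```text
[ 0.56041065 -0.13425142  0.06085272] [-11.81230269 -13.18192953  13.92270376] dock F -14.506425823859711 -10.141862289356368 [-2.62793662  2.55084951  0.50827373]
```

View pics/w9.png

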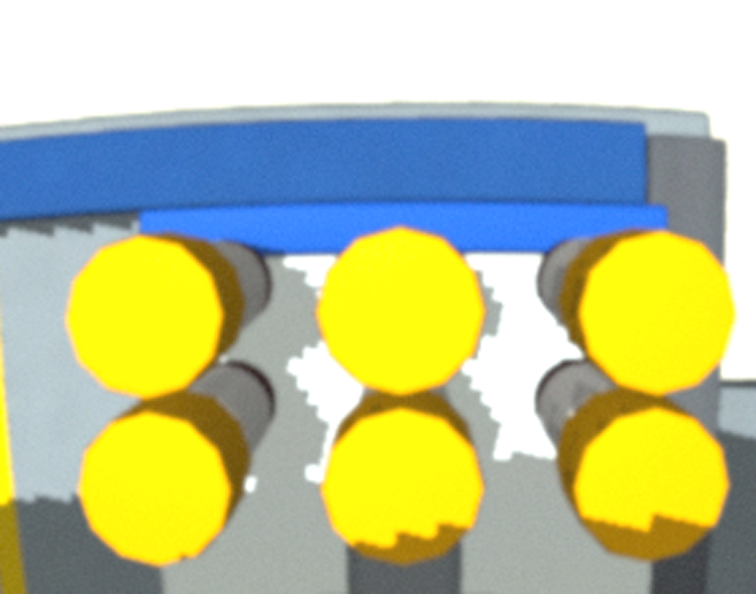

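View pics/s9c.png

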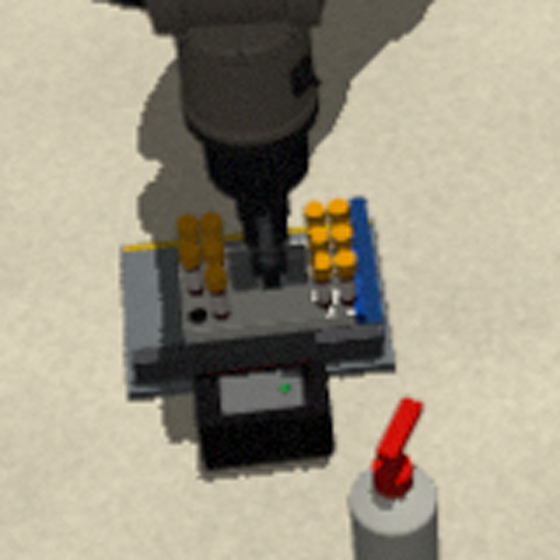

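Run:
```python
import pickle
from fit import *
i=pickle.load(open("w9.pkl","rb"))
def ray(u,v,z):
    x=(170+u/2.7-.3-i["cx"])/i["fx"];y=(60+v/2.7-.3-i["cy"])/i["fy"];th=np.hypot(x,y)
    d=i["R"].T@np.array([np.sin(th)*x/th,np.sin(th)*y/th,np.cos(th)]);c=-i["R"].T@i["t"]
    return (c+d*(z-c[2])/d[2])[:2]
for n,a,b,z in(("rack",(140,211),(667,207),.054),("fence outer",(0,140),(643,123),.04),("fence inner",(0,220),(140,212),.04),("plate",(0,125),(708,113),.012)):
    p,q=ray(*a,z),ray(*b,z);d=q-p;print(n,p.round(4),q.round(4),np.arctan2(d[1],d[0]).round(4))
# predicted home
pd=[.551,-.153,.23];print("dock corner",W(pd,np.array([.055,.085,.012])))
```

```text
rack [ 0.5057 -0.0764] [ 0.5828 -0.058 ] 0.2344
fence outer [ 0.4746 -0.0693] [ 0.579  -0.0445] 0.2332
fence inner [ 0.4773 -0.0828] [ 0.502  -0.0772] 0.2225
plate [ 0.4617 -0.0663] [ 0.5968 -0.0345] 0.2309
dock corner [ 0.58517356 -0.05769959  0.012     ]
```

Call:
servo_tool:
  series:
    - {"offset": [0.0004, 0, 0], "turn": [0, 0, 0], "fingers": 1}
    - {"offset": [0.0004, 0, 0], "turn": [0, 0, 0], "fingers": 1}
    - {"offset": [0.0004, 0, 0], "turn": [0, 0, 0], "fingers": 1}
    - {"offset": [0.0004, 0, 0], "turn": [0, 0, 0], "fingers": 1}
    - {"offset": [0.0004, 0, 0], "turn": [0, 0, 0], "fingers": 1}

```text
time_s: 13.45
ee_pos: [0.5604, -0.1342, 0.0608]
eef_rot: [[-0.226, 0.974, -0.002], [0.974, 0.226, -0.003], [-0.003, -0.003, -1.0]]
contact_force: [-12.0, -14.8, 12.5]
gripper_width: 0.0132
```

Call:
servo_tool:
  series:
    - {"offset": [0, 0, 0], "turn": [0, 0, 0], "fingers": 1}
    - {"offset": [0, 0, 0], "turn": [0, 0, 0], "fingers": 1}
    - {"offset": [0, 0, 0], "turn": [0, 0, 0], "fingers": 1}
    - {"offset": [0, 0, 0], "turn": [0, 0, 0], "fingers": 1}
    - {"offset": [0, 0, 0], "turn": [0, 0, 0], "fingers": 1}

```text
time_s: 13.95
ee_pos: [0.5604, -0.1343, 0.0608]
eef_rot: [[-0.226, 0.974, -0.002], [0.974, 0.226, -0.003], [-0.003, -0.003, -1.0]]
contact_force: [-11.4, -15.1, 12.7]
gripper_width: 0.0129
```

Stable: about 15 N towards the far fence and 12 N towards the side fence, with no movement.

Run:
```python
from plant import r
print(r.hand_in()); s=r.sense(); print(s["time_s"],s["ee_pos"],s["contact_force"],s["gripper_width"])
```

```text
the job is handed in; nothing more can be done
None
the job is handed in; nothing more can be done
```

I lifted the rack by its grey rib, carried it to the dock and set it flat on the plate with its blue end towards the blue fence. I then pushed it against the far fence and the side fence, and handed in at about 14 s, still gripping and pressing it. The hand-in gives no verdict.

| Last check before handing in | Reading |
|---|---|
| Push along the dock's x axis (far fence) | about 15 N |
| Push along the dock's y axis (side fence) | about 12 N |
| Push down on the rack | about 13 N |
| Grip | 60 N, opening 13 mm on the rib |
| Tool movement between the last two readings (0.5 s apart) | 0.1 mm or less |
| Angle between rack and fence in the wrist picture | 0.234 against 0.231–0.233 rad, about 0.2° |
| Gap from rack corner to estimated dock corner | about 2.5 mm, within calibration error |
| Tool height | same as when the rack first touched the plate |

- **Loads:** the highest push I read along either fence direction was about 19 N, during the first contact with the far fence. These are wrist readings, not direct fence forces.
- **Weak or disagreeing measurements:** a short visible stretch of the fence's inner edge gave 0.2225 rad, about 0.7° off the rack. I discounted it because the stretch was so short. My first dock fit also disagreed by up to 6 pixels because I had assumed the fence ends sat at the plate's edge. Freeing those lengths fixed it.
- **Not checked:** I made no final measurement of the pump bottle, small rack or scanner. The arm passed above or well clear of them.

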